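Start the bench hood and raise its window to the mark

TASK

Get the small bench fume hood ready for work: press the extractor's push button on the black switch box, then put the fingertips beneath the lip of the hood's window and push the window up until its lip is level with the marker blade clamped on the hood's right guide. Push only: do not pinch the lip, do not press on the glass, and leave the loose things round about and inside the hood where they are. Finish with the window standing at the mark and the robot clear of it.

Things in the scene. Friction and masses are not known exactly. Their poses are not given: they have to be found in the camera images.
- hood: White bench fume hood, fixed, 130 deep (x), 240 wide (y), 442 mm high plus a black collar on top; turned up to 0.12 rad. Origin: centre of its underside, on the bench; front faces its own -x, z up. 90 mm high base, above it two upright aluminium guides (y = -109, +109 mm, front faces at x = -65 mm, tops at 435 mm). Rod with steel counterweight at its right side (y = -145 mm).
- window (a joint): Height of the window above its closed position, m: 0 closed, 0.17 fully up. The window slides straight up between the guides. It is counterweighted: it needs about 3 to 5 N to move and stays wherever it is left. Underside of its lip = 0.100 m + this value above the bench.
- lip_edge (a point): Middle of the front edge of the window's lip, at half the lip's height; this height is to match the marker's. The lip is a level aluminium ledge 176 mm wide (y), 13 mm thick (underside 6.5 mm below this point), sticking out 40 mm before the guides; its upper 5 mm (window_c1; the rest is window_c0) are set back 10 mm from the front edge. Fingertips push up on its underside or lower front edge.
- pane_middle (a point): Centre of the window's clear pane (window_c2), 172 wide x 126 mm high, in an aluminium frame. Its front lies 47 mm behind the lip's front edge and it begins just above the lip. Axes as the hood's. Not to be pressed on.
- mark (a point): Front end of the marker blade: dark steel, 3 mm thick, 12 mm wide, sticking out 44 mm forward from a small clamp on the hood's right guide, just right of the lip's right end. The point is at half its thickness; its z is the height wanted. It does not move; its height differs from run to run (0.195 to 0.255 m above the bench).
- switch_box: Black switch box, fixed, 76 x 64 x 30 mm, on the bench to the right of the hood, origin centre of its underside, z up. It carries one round white push button of 26 mm diameter on its top, in a grey housing.
- start_top (a point): Centre of the push button's top face; it is pressed straight down.
- start (a joint): Travel of the push button, m: 0 out, 0.006 fully down (about 5 N). It springs back when let go. At 0.004 or more the extractor starts.
- bearing_in: Loose black turntable bearing, 62 mm across its round flange, 68 mm high, standing on the hood's floor (90 mm above the bench) behind the window. Origin: centre of its underside. Leave alone.
- tone_weight_a: Loose metal tonearm counterweight, 34 mm across, 20 mm high, on the bench before the left part of the hood. Origin: centre of its underside. Leave alone.
- tone_weight_b: Loose metal tonearm counterweight, 38 mm across, 22 mm high, on the bench before the right part of the hood. Origin: centre of its underside. Leave alone.
- oil: Loose slim white oil bottle with a red pointed cap, 32 mm across, 122 mm high, left of the hood. Origin: centre of its underside. Leave alone.
- needle_box: Loose small dark box, 52 x 52 x 31 mm, left in front of the hood. Origin: centre of its underside. Leave alone.
- fuses: Loose small red box, 35 x 60 x 19 mm, behind the switch box. Origin: centre of its underside. Leave alone.

How it is judged (in metres and radians):
On the way, in this order (a step that is already met when the one before it is completed fails the run):
1. the button is pressed while the window is still down (value of joint start above 0.004 m and value of joint window below 0.04 m), for 0.1 s.
2. the window is being raised by the fingers under its lip (value of joint window above 0.05 m and contact force between the fingers and window_c0 above 0.5 N), for 0.1 s.
At the end, for the whole second after the job is handed in: The lip's middle height is within 8 mm of the marker blade's, the window is at rest, the button is out again, and no loose thing is more than 20 mm from where it stood (z of lip_edge in the frame of mark between -0.008 and 0.008 m and velocity of joint window between -0.005 and 0.005 m/s and value of joint start below 0.002 m and distance of each of bearing_in, tone_weight_a, tone_weight_b, oil, needle_box, fuses from where it was at the start of the episode below 0.02 m); the robot touches nothing.
It fails at once if the lip is pinched between the fingers (upper and lower part touched at once) (contact force between the fingers and window_c0 above 0.5 N and contact force between the fingers and window_c1 above 0.5 N).
It fails at once if the glass is pressed on (contact force between the fingers and window_c2 above 3 N).
It fails at once if a loose thing is moved more than 20 mm or lifted (distance of any of bearing_in, tone_weight_a, tone_weight_b, oil, needle_box, fuses from where it was at the start of the episode above 0.02 m).
It also fails if it takes over 51 s, if anything falls off the work surface, if the arm or the gripper's body presses on something with over 40 N, if the wrist force passes 120 N, or if a joint passes its speed limit or range.

ROBOT

A 6-joint arm with a two-finger parallel gripper is mounted at the origin on a cart in front of the work surface, level with it; the furniture and walls round the work are solid. World frame = base frame: x ahead of the robot, y to its left, z up, the work surface at z = 0. Lengths are in mm, angles in degrees, forces in N, time in s.
With the tool pointing down it reaches from about 300 to 750 mm from the base axis. Payload 8.5 kg.
Tool frame: the origin (TCP) lies midway between the tips of the shut fingers; the grasp point (between the pads) lies 19 mm behind it; y points along the fingers, z is the direction in which the jaws open and shut, and the axes are right-handed (so a half turn about y gives the same grasp; the last joint's range is limited). The gripper opens to 85 mm and grips with 20 to 120 N. Pads are 22 mm wide; open, the fingers measure 114 mm over their backs; the gripper's body (76 mm by 85 mm) begins 54 mm behind the grasp point. The pads swing forward as they close: fully open they stand 13 mm farther back than shut.
Start: joints at [52.237, 21.807, 74.336, -0, 83.858, -12.336], TCP at [236.145, 496.705, 231.322] pointing down, gripper open.
Joint ranges: [-178.18, 178.18], [-50.72, 133.34], [12.68, 142.11], [-81.47, 261.47], [9.98, 163.14], [-165.26, 165.26]. Speed limits (degrees/s): [136.94, 136.94, 180, 180, 180, 180].

INTERFACE

Orientations are given as [roll, pitch, yaw] about the fixed x, y, z axes, in that order (R = Rz(yaw) Ry(pitch) Rx(roll)).
In Python, from rig import * gives the robot as it stands.
- The arm moves only by the tool play_rows, never from a script. Its argument "moves" is a list that holds one entry, the list of rows, each a list of 6 numbers: the shift along the tool's x, y, z in cm, then the turn, a rotation vector about the tool's x, y, z in rad. In form: [[[tx, ty, tz, ax, ay, az], ...]]. A call has 1 to 12 rows; each row shifts and turns the commanded pose from where the row before left it, along the tool's axes as they then stand; what a row does not reach is not made up. A row lasts 1/10 s, in which the tool goes at most 50 mm and 8.59 degrees, less where a joint would pass 70% of its speed; a pose out of reach is approached as far as the arm can. A call is refused whole if a number of a shift passes 5 or a number of a turn 0.15, either way. A call with a gripper value outside its range is refused whole. "grip" is the closure in counts, from 0 (fully open) to 255 (shut), set as the call begins (left out, the last holds). The fingers move at their own pace and stop on an object; the grip force is fixed at half the most. Time passes only in rows, so rows that do not move let the fingers close. It gives the time, the measured TCP pose, the force and the opening at its end, in the units of the state.
- observe(): the state, without advancing time (a new reading comes with each control period).
- capture(name): name is "scene" or "top" or "wrist"; returns a dict with "pixels" (420x560x3 uint8, red, green, blue), "fx", "fy", "cx", "cy" (pixels), "R" (3x3) and "t" (3): a world point X has camera coordinates R X + t; the wrist camera has in their place "mount" (4x4, takes a point from camera to tool coordinates, whose origin is the TCP and whose axes are the tool frame's). Camera axes: x right, y down, z forward; pixel columns grow to the right and rows downward; lengths in mm; the calibration is good to about 2 mm. A picture is of the moment at which its call begins: read the wrist's pose just before it. There is no depth.
- close_job(): hands the job in, once; it reports no verdict.
The state is a dict: "time": time; "joint_positions": joint angles; "qd": joint speeds; "joint_torque": joint torques, N m; "tcp_pos": TCP position; "ee_rot": TCP orientation; "force": force on the tool from outside, world axes, zero at the start; "wrist_torque": the same for the moment, N m; "finger_gap": finger opening in mm.
Only numpy, scipy, OpenCV 4.12 (cv2) and the standard library are available. Lean on these libraries where they do the work, as an engineer would, in place of code of your own. Each camera call takes 0.05 s, during which the arm holds its last target. There are 200 camera calls.

## Working session

There is one attempt and no reset: what is moved stays moved. The work goes in short steps, Python scripts to look and compute and a tool call to move; the robot and the scene stay as the last step left them, time stands still between calls to the robot, and variables do not carry over. Pictures are saved under pics/ and viewed, about 8 in all and at most 12, crops included, and the job is handed in when it is done.

Besides the shell and the picture viewer there is one more tool, called after "Emit:" by a JSON object that holds its "name" and its "arguments". play_rows: Moves the arm, as the interface text tells. Its arguments: {"type":"object","properties":{"moves":{"type":"array"},"grip":{"type":"number"}},"required":["moves"]}

```bash
mkdir -p pics; ls; python3 - <<'E'
from rig import *
import cv2,numpy as np
s=observe();print({k:np.round(s[k],3) for k in s})
for n in("scene","top"):
    c=capture(n);cv2.imwrite(f"pics/{n}0.png",c["pixels"][:,:,::-1]);print(n,[c[k] for k in("fx","fy","cx","cy")],np.round(c["R"],4).tolist(),np.round(c["t"],1))
    np.savez(f"{n}0.npz",**c)
E
```

```text
pics
{'time': np.float64(0.0), 'joint_positions': array([ 5.2238e+01,  2.1840e+01,  7.4388e+01, -1.0000e-03,  8.3858e+01,
       -1.2335e+01]), 'qd': array([ 0.006,  0.018,  0.006,  0.181,  0.075, -0.083]), 'joint_torque': array([ 0.0000e+00, -4.4847e+01, -2.3128e+01, -0.0000e+00,  5.0000e-03,
        0.0000e+00]), 'tcp_pos': array([235.953, 496.469, 230.701]), 'ee_rot': array([-9.0084e+01,  1.8000e-02, -2.5427e+01]), 'force': array([-0.133, -0.355,  0.215]), 'wrist_torque': array([-0.036,  0.016, -0.021]), 'finger_gap': np.float64(85.473)}
scene [404.5429615077004, 404.5429615077004, 278.342476641267, 212.3581520804594] [[0.6383, -0.7697, -0.0131], [-0.5194, -0.418, -0.7454], [0.5682, 0.4826, -0.6665]] [-322.2  442.2  848.3]
top [419.5401293025107, 419.5401293025107, 282.1832893270468, 210.00219944668558] [[-0.0021, -1.0, 0.0001], [-0.9727, 0.0021, -0.2321], [0.2321, -0.0006, -0.9727]] [ 51.5 579.4 891.2]
```

View pics/scene0.png

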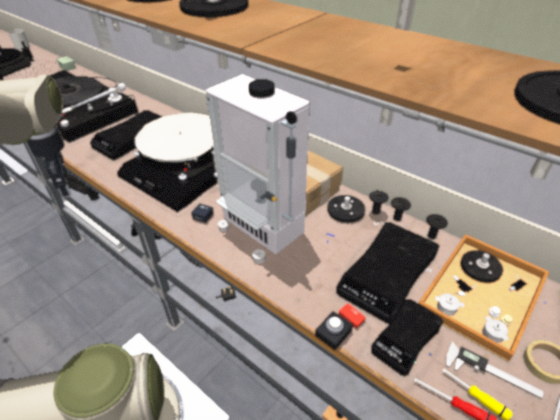

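View pics/top0.png

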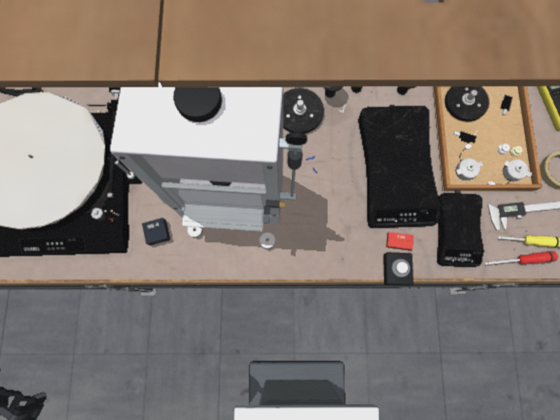

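The scene view shows the hood at about (262,165), with its lip near (235,205), the marker near (272,198), and the button at (335,324). The top view shows the button at (402,268), the lip at about (225,215), and the weights at (194,230) and (267,240). I'll zoom in on both.

```bash
python3 - <<'E'
import cv2,numpy as np
s=cv2.imread("pics/scene0.png");t=cv2.imread("pics/top0.png")
a=cv2.resize(s[140:280,200:320],None,fx=4,fy=4,interpolation=cv2.INTER_CUBIC)[:, :400]
a=cv2.resize(s[150:270,205:305],(400,480),interpolation=cv2.INTER_CUBIC)
b=cv2.resize(t[170:290,170:310][:120,:100],(400,480),interpolation=cv2.INTER_CUBIC)
b=cv2.resize(t[150:255,155:300],(400,290),interpolation=cv2.INTER_CUBIC)
b=cv2.copyMakeBorder(b,0,190,0,0,cv2.BORDER_CONSTANT)
cv2.imwrite("pics/crop1.png",np.hstack([a,b]))
E
```

```text
(no output)
```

View pics/crop1.png

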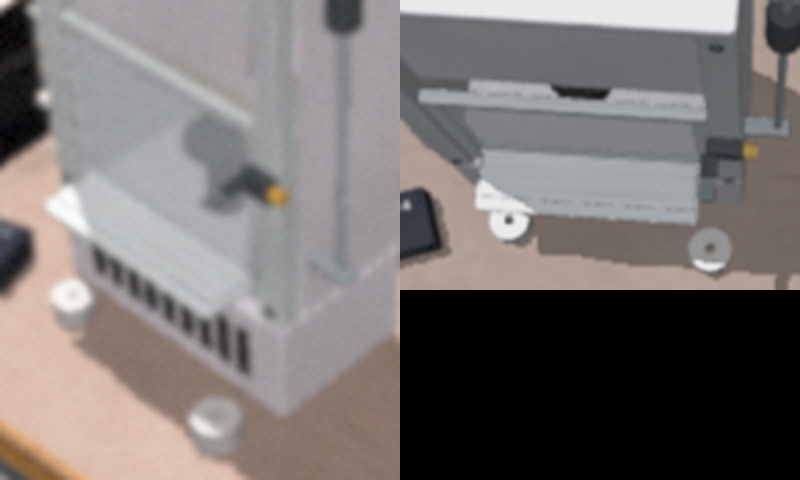

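```bash
cat > h.py <<'E'
import numpy as np,cv2
from scipy.spatial.transform import Rotation as Ro
def cam(c,tcp=None,rpy=None):
    "returns K,R,t (world->cam)"
    K=np.array([[c["fx"],0,c["cx"]],[0,c["fy"],c["cy"]],[0,0,1.]])
    if "mount" in c:
        T=np.eye(4);T[:3,:3]=Ro.from_euler("xyz",rpy,degrees=True).as_matrix();T[:3,3]=tcp
        W=np.linalg.inv(T@c["mount"]);return K,W[:3,:3],W[:3,3]
    return K,np.array(c["R"]),np.array(c["t"])
def ray(C,p):
    K,R,t=C;d=R.T@np.linalg.solve(K,[p[0],p[1],1.]);return -R.T@t,d/np.linalg.norm(d)
def onz(C,p,z):
    o,d=ray(C,p);return o+d*(z-o[2])/d[2]
def tri(*cp):
    A=np.zeros((3,3));b=np.zeros(3);rs=[ray(*x) for x in cp]
    for o,d in rs:
        M=np.eye(3)-np.outer(d,d);A+=M;b+=M@o
    X=np.linalg.solve(A,b);return X,max(np.linalg.norm(np.cross(X-o,d)) for o,d in rs)
def proj(C,X):
    K,R,t=C;q=K@(R@np.array(X,float)+t);return q[:2]/q[2]
E
python3 - <<'E'
from h import *
S=cam(dict(np.load("scene0.npz")));T=cam(dict(np.load("top0.npz")))
s=cv2.imread("pics/scene0.png",0);t=cv2.imread("pics/top0.png",0)
def blob(g,x0,y0,x1,y1,th):
    m=(g[y0:y1,x0:x1]>th).astype(np.uint8);n,l,st,ce=cv2.connectedComponentsWithStats(m)
    i=1+np.argmax(st[1:,4]);print(st[i]);return ce[i]+[x0,y0]
bs=blob(s,325,314,347,335,170);bt=blob(t,390,257,413,280,170)
print(bs,bt,"button",tri((S,bs),(T,bt)))
print("mark",tri((S,(257.5,201.3)),(T,(265.6,218))))
for n,p in dict(lipL=(182.9,225.3),lipR=(262.3,230.4)).items(): print(n,onz(T,p,104))
for n,p in dict(lipLs=(205+48/4,150+208/4),lipRs=(205+205/4,150+312/4)).items(): print(n,onz(S,p,104))
for n,p in dict(wa=(194,231),wb=(267,240)).items(): print(n,onz(T,p,20))
print("wall",onz(T,(410,283),0))
E
```

```text
[  3   3  13  11 113]
[  7   5  11  11 101]
[334.25663717 322.01769912] [401.92079208 266.92079208] button (array([ 450.75529674, -219.22377841,   51.51893188]), np.float64(0.31776786560918074))
mark (array([527.02092393,  82.83476333, 218.22130591]), np.float64(1.316238079464189))
lipL [537.14604029 266.74231348 104.        ]
lipR [525.481202    93.56510057 104.        ]
lipLs [544.13159777 270.99930437 104.        ]
lipRs [534.63234171 103.34889277 104.        ]
wa [540.16045039 259.85651361  20.        ]
wb [518.17474516  86.25541865  20.        ]
wall [ 418.3461902  -250.55608168    0.        ]
```

Triangulation puts the button at (451,-219,51.5), residual 0.3 mm. The mark is roughly (527,83,218), the lip centre is near (530,180), and the hood yaw is about -4°. The crops show weights on both sides of the middle of the lip, and that middle is free. Next I'll square the tool to world yaw 0 and close the fingers.

Emit:
{"name": "play_rows", "arguments": {"moves": [[[0,0,0,0,-0.148,0],[0,0,0,0,-0.148,0],[0,0,0,0,-0.148,0],[1.5,0,-5,0,0,0],[1.5,0,-5,0,0,0],[1.5,0,-5,0,0,0],[1.5,0,-5,0,0,0],[1.5,0,-5,0,0,0],[1.5,0,-5,0,0,0]]], "grip": 255}}

```text
time: 1.0
tcp_pos: [322.3, 207.6, 231.2]
ee_rot: [-90.0, -0.0, 0.0]
force: [1.0, -0.2, -0.2]
finger_gap: -0.2
```

Emit:
{"name": "play_rows", "arguments": {"moves": [[[1,0,-4.7,0,0,0],[1,0,-4.7,0,0,0],[1,0,-4.7,0,0,0],[1,0,-4.7,0,0,0],[1,0,-4.7,0,0,0],[1.5,0,-4.7,0,0,0],[1.5,2,-4.7,0,0,0],[1.5,3,-4.7,0,0,0],[1.5,3,-4.7,0,0,0],[0,0,0,0,0,0],[0,0,0,0,0,0]]]}}

```text
time: 2.1
tcp_pos: [427.2, -198.4, 159.7]
ee_rot: [-89.9, 0.1, -0.1]
force: [0.1, 0.2, -0.1]
finger_gap: 0.2
```

```bash
python3 - <<'E'
from rig import *
from h import *
s=observe();print(s["tcp_pos"],s["ee_rot"],s["joint_positions"],s["force"])
c=capture("wrist");cv2.imwrite("pics/w1.png",c["pixels"][:,:,::-1]);np.savez("w1.npz",tcp=s["tcp_pos"],rpy=s["ee_rot"],**c)
C=cam(c,s["tcp_pos"],s["ee_rot"]);print(np.round(c["mount"],3),"button px",proj(C,[450.8,-219.2,51.5]))
E
```

```text
[ 427.19416674 -198.37827365  159.72829674] [-8.99024718e+01  1.08244372e-01 -6.62260275e-02] [-3.93587338e+01  1.81427947e+01  9.31328660e+01  7.43002755e-03
  6.88698749e+01 -1.29295103e+02] [ 0.09066034  0.17866923 -0.05237637]
[[ 1.00000e-03  9.53000e-01  3.04000e-01 -7.79590e+01]
 [ 1.00000e-03 -3.04000e-01  9.53000e-01 -1.43399e+02]
 [ 1.00000e+00 -1.00000e-03 -1.00000e-03  9.98000e-01]
 [ 0.00000e+00  0.00000e+00  0.00000e+00  1.00000e+00]] button px [251.98071276 226.91820015]
```

View pics/w1.png

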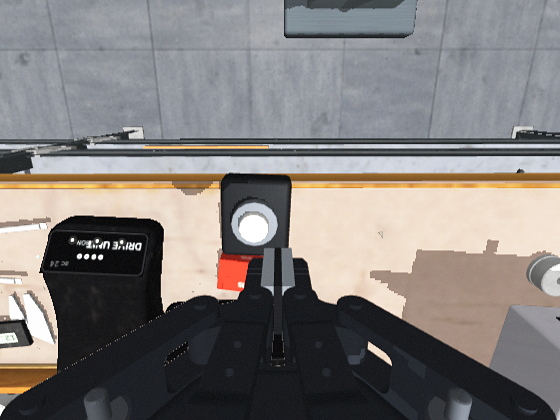

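The wrist view shows the button at (253,228), against a predicted (252,227), so the fix holds. I'll move over it, descend and press.

Emit:
{"name": "play_rows", "arguments": {"moves": [[[1.2,3,-1,0,0,0],[1.2,3,-1,0,0,0],[0,3,0,0,0,0],[0,1,0,0,0,0],[0,0.5,0,0,0,0],[0,0.4,0,0,0,0],[0,0.2,0,0,0,0],[0,0.2,0,0,0,0],[0,0,0,0,0,0],[0,0,0,0,0,0]]]}}

```text
time: 3.15
tcp_pos: [451.9, -218.2, 48.1]
ee_rot: [-90.0, -0.1, 0.0]
force: [1.6, 2.0, 4.1]
finger_gap: -0.1
```

Emit:
{"name": "play_rows", "arguments": {"moves": [[[0,0.2,0,0,0,0],[0,0.2,0,0,0,0],[0,0.1,0,0,0,0],[0,0,0,0,0,0],[0,0,0,0,0,0]]]}}

```text
time: 3.65
tcp_pos: [452.0, -218.3, 45.5]
ee_rot: [-90.1, -0.1, 0.0]
force: [-6.1, 8.3, 37.6]
finger_gap: -0.3
```

The button is bottomed: the force jumped to 37.6 N at z 45.5. Retreating and moving to in front of the hood.

Emit:
{"name": "play_rows", "arguments": {"moves": [[[0,-2,0,0,0,0],[0,-4,0,0,0,0],[0,-5,0,0,0,0],[-2,-4,4.5,0,0,0],[-2,0,4.5,0,0,0],[-2,0,4.5,0,0,0],[-2,0,4.5,0,0,0],[-2,0,4.5,0,0,0],[-2,0,4.5,0,0,0],[-2,0,4.5,0,0,0],[0,0,4.5,0,0,0],[0,0,3,0,0,0]]]}}

```text
time: 4.85
tcp_pos: [314.9, 164.2, 184.2]
ee_rot: [-90.0, -0.0, 0.1]
force: [0.2, -1.1, 0.7]
finger_gap: -0.2
```

Emit:
{"name": "play_rows", "arguments": {"moves": [[[0,0,0,0,0,0.12],[0,0,0,0,0,0.12],[0,0,0,0,0,0.12],[0,0,0,0,0,0.12],[0,0,0,0,0,0.12],[0,0,0,0,0,0.12],[0,0,0,0,0,0.12],[0,0,0,0,0,0],[0,0,0,0,0,0]]]}}

```text
time: 5.75
tcp_pos: [315.8, 162.1, 183.7]
ee_rot: [-90.0, 48.0, -0.0]
force: [0.3, -0.2, 0.7]
finger_gap: -0.1
```

```bash
python3 - <<'E'
from rig import *
from h import *
s=observe();print(s["tcp_pos"],s["ee_rot"],s["joint_positions"],s["force"])
c=capture("wrist");cv2.imwrite("pics/w2.png",c["pixels"][:,:,::-1]);np.savez("w2.npz",tcp=s["tcp_pos"],rpy=s["ee_rot"],**c)
C=cam(c,s["tcp_pos"],s["ee_rot"]);print(Ro.from_euler("xyz",s["ee_rot"],degrees=True).as_matrix().round(3))
for p in [527,83,218],[525.5,93.6,104],[537.1,266.7,104]: print(proj(C,p))
E
```

```text
[315.76211437 162.12586159 183.66403873] [-9.00420589e+01  4.80297522e+01 -2.57475685e-02] [  4.98953575  27.92227846  88.59966081   3.95674445 111.35457123
 -85.19868337] [ 0.27900169 -0.21893959  0.6705052 ]
[[ 0.669 -0.743 -0.   ]
 [-0.    -0.     1.   ]
 [-0.743 -0.669 -0.   ]]
[-796.42056087 2839.81495641]
[ 98.75328859 854.79614311]
[559.14684743 914.70447957]
```

View pics/w2.png

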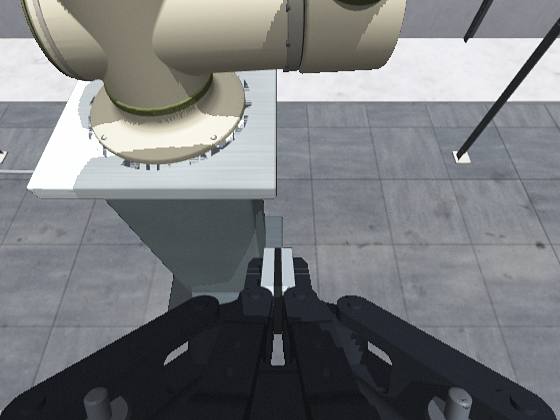

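The tilt went backward, and the view shows the robot base, so the sign of az is wrong. I'll undo it, move forward 10 cm, then tilt forward.

Emit:
{"name": "play_rows", "arguments": {"moves": [[[0,0,0,0,0,-0.14],[0,0,0,0,0,-0.14],[0,0,0,0,0,-0.14],[0,0,0,0,0,-0.14],[0,0,0,0,0,-0.14],[0,0,0,0,0,-0.14],[4,0,0,0,0,0],[4,0,0,0,0,0],[3,0,1,0,0,0],[0,0,0,0,0,0]]]}}

```text
time: 6.8
tcp_pos: [428.3, 172.7, 185.0]
ee_rot: [-90.0, -0.3, 0.0]
force: [-0.6, 0.0, 0.2]
finger_gap: -0.1
```

Emit:
{"name": "play_rows", "arguments": {"moves": [[[0,0,0,0,0,-0.12],[0,0,0,0,0,-0.12],[0,0,0,0,0,-0.12],[0,0,0,0,0,-0.12],[0,0,0,0,0,-0.12],[0,0,0,0,0,-0.12],[0,0,0,0,0,0],[0,0,0,0,0,0]]]}}

```text
time: 7.6
tcp_pos: [425.9, 170.8, 184.9]
ee_rot: [-90.3, -40.1, -0.0]
force: [0.2, -0.0, 0.4]
finger_gap: -0.2
```

```bash
python3 - <<'E'
from rig import *
from h import *
s=observe();print(s["tcp_pos"],s["ee_rot"],s["joint_positions"],s["force"])
c=capture("wrist");cv2.imwrite("pics/w3.png",c["pixels"][:,:,::-1]);np.savez("w3.npz",tcp=s["tcp_pos"],rpy=s["ee_rot"],**c)
C=cam(c,s["tcp_pos"],s["ee_rot"]);print(Ro.from_euler("xyz",s["ee_rot"],degrees=True).as_matrix().round(3))
for p in [527,83,218],[525.5,93.6,104],[537.1,266.7,104]: print(proj(C,p))
E
```

```text
[425.87776841 170.80050018 184.88477699] [-9.03261133e+01 -4.01411541e+01 -2.18593415e-02] [ 11.41246702   6.06134933 118.16319853 -25.68541892  17.92251891
 -56.6144968 ] [ 0.22335004 -0.01718216  0.40368894]
[[ 0.764  0.645  0.004]
 [-0.    -0.006  1.   ]
 [ 0.645 -0.764 -0.004]]
[155.19001843 357.62286332]
[192.63432358 218.82426033]
[379.86201429 225.24614964]
```

View pics/w3.png

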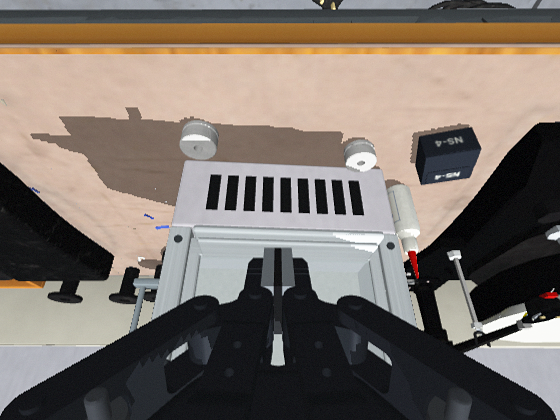

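The wrist view is upside down: the hood base is at (285,195), the weights at (199,139) and (360,154), and the lip edge runs along row ~235. The middle approach is free. I'll raise the arm to get a clear view of the blade and lip.

Emit:
{"name": "play_rows", "arguments": {"moves": [[[2.8,-3.3,0,0,0,0],[2.8,-3.3,0,0,0,0],[2.8,-3.3,0,0,0,0],[0,0,0,0,0,0],[0,0,0,0,0,0]]]}}

```text
time: 8.15
tcp_pos: [426.8, 171.6, 315.1]
ee_rot: [-90.2, -40.2, -0.1]
force: [0.3, 0.4, 0.1]
finger_gap: -0.4
```

```bash
python3 - <<'E'
from rig import *
from h import *
s=observe();print(s["tcp_pos"],s["ee_rot"],s["joint_positions"],s["force"])
c=capture("wrist");im=c["pixels"][:,:,::-1];np.savez("w4.npz",tcp=s["tcp_pos"],rpy=s["ee_rot"],**c)
C=cam(c,s["tcp_pos"],s["ee_rot"])
for p in [527,83,218],[525.5,93.6,104],[537.1,266.7,104]: print(proj(C,p))
cv2.imwrite("pics/w4.png",im)
cv2.imwrite("pics/w4c.png",cv2.resize(im[60:310,80:400],None,fx=2.4,fy=2.4,interpolation=cv2.INTER_CUBIC))
E
```

```text
[426.83118408 171.60313992 315.06998666] [-9.02172393e+01 -4.02447868e+01 -6.32788734e-02] [ 11.47322741  -4.48351312 103.02154477 -11.37058107  42.39154146
 -72.69204401] [0.27546847 0.42177084 0.10267477]
[182.93153104 203.85611444]
[208.3984642  117.13193665]
[360.21680068 124.65252008]
```

View pics/w4c.png

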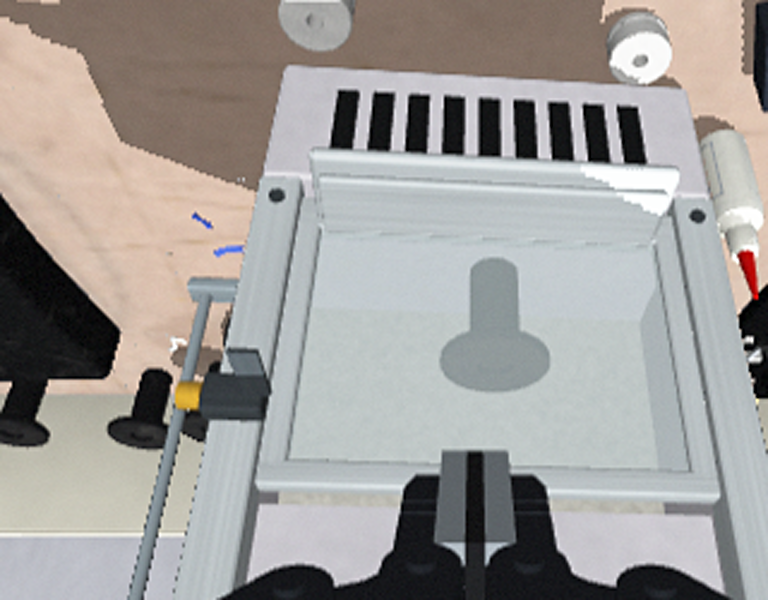

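The crop shows the lip's front lower edge from (312,150) to (677,170) and the blade's front end at about (242,349).

```bash
python3 - <<'E'
from h import *
S=cam(dict(np.load("scene0.npz")));T=cam(dict(np.load("top0.npz")))
c=dict(np.load("w4.npz"));W=cam(c,c["tcp"],c["rpy"])
f=lambda x,y:(80+x/2.4,60+y/2.4)
R=onz(W,f(312,150),100);L=onz(W,f(677,170),100);print("lip",R,L,np.linalg.norm(L-R),(L+R)/2,"yaw",-np.degrees(np.arctan2((L-R)[0],(L-R)[1])))
m=f(242,349)
for n,x,y in("a",707,200),("b",730,203): 
    p=(155+(x-400)*.3625,150+y*105/290);print(n,p,tri((W,m),(T,p)))
for q in (257.5,201.3),(251,202),(255,203):print("ws",q,tri((W,m),(S,q)))
yaw=np.arctan2(-(L-R)[0],(L-R)[1]);ex=np.array([np.cos(yaw),np.sin(yaw)]);ey=np.array([-ex[1],ex[0]])
# expected mark: x = lip front -4mm, local y ~ -97..-100
for yl in(-94,-97,-100):
    P=(L+R)[:2]/2-4*ex+yl*ey
    for z in(205,210,215,220,225,230): print(yl,z,P.round(1),proj(W,[*P,z]).round(1),proj(T,[*P,z]).round(1),proj(S,[*P,z]).round(1))
print(m)
t=cv2.imread("pics/top0.png");s=cv2.imread("pics/scene0.png");w=c["pixels"][:,:,::-1]
k=lambda i,x,y,n:cv2.resize(i[y:y+n,x:x+n],(400,400),interpolation=cv2.INTER_NEAREST)
cv2.imwrite("pics/m.png",np.hstack([k(t,245,195,40),k(s,235,180,40)]))
E
```

```text
lip [537.41840889  92.73254644 100.        ] [550.97173956 272.47998455 100.        ] 180.25768854606264 [544.19507423 182.6062655  100.        ] yaw -4.312061255492335
a (266.2875, 222.41379310344826) (array([519.11279255,  82.18004324, 223.87024442]), np.float64(1.9092334376532352))
b (274.625, 223.5) (array([520.84608129,  73.46675468, 220.27082771]), np.float64(9.541272598789957))
ws (257.5, 201.3) (array([524.41173013,  81.96656144, 220.69799326]), np.float64(0.5543367337291628))
ws (251, 202) (array([506.76344913,  87.43332184, 229.5163444 ]), np.float64(2.3946029364956103))
ws (255, 203) (array([516.93112952,  83.34983005, 222.50294526]), np.float64(3.083679547847171))
-94 205 [533.1  89.2] [193.  195.9] [262.2 216.9] [258.  202.9]
-94 210 [533.1  89.2] [192.3 200.2] [262.1 216.4] [257.9 201.4]
-94 215 [533.1  89.2] [191.5 204.6] [262.  215.8] [257.8 199.9]
-94 220 [533.1  89.2] [190.7 209.1] [261.8 215.2] [257.7 198.5]
-94 225 [533.1  89.2] [189.9 213.6] [261.7 214.6] [257.6 197. ]
-94 230 [533.1  89.2] [189.1 218.2] [261.6 214.1] [257.5 195.5]
-97 205 [532.9  86.2] [189.9 195.7] [263.7 217. ] [258.8 203.4]
-97 210 [532.9  86.2] [189.1 200.1] [263.6 216.5] [258.7 201.9]
-97 215 [532.9  86.2] [188.3 204.5] [263.5 215.9] [258.6 200.5]
-97 220 [532.9  86.2] [187.5 208.9] [263.4 215.3] [258.5 199. ]
-97 225 [532.9  86.2] [186.7 213.5] [263.3 214.8] [258.4 197.5]
-97 230 [532.9  86.2] [185.9 218.1] [263.2 214.2] [258.3 196. ]
-100 205 [532.7  83.2] [186.8 195.6] [265.3 217.1] [259.6 203.9]
-100 210 [532.7  83.2] [186.  199.9] [265.2 216.6] [259.5 202.4]
-100 215 [532.7  83.2] [185.2 204.3] [265.1 216. ] [259.4 201. ]
-100 220 [532.7  83.2] [184.3 208.8] [265.  215.4] [259.3 199.5]
-100 225 [532.7  83.2] [183.5 213.4] [264.9 214.9] [259.2 198. ]
-100 230 [532.7  83.2] [182.6 218. ] [264.8 214.3] [259.2 196.5]
(180.83333333333334, 205.41666666666669)
```

View pics/m.png

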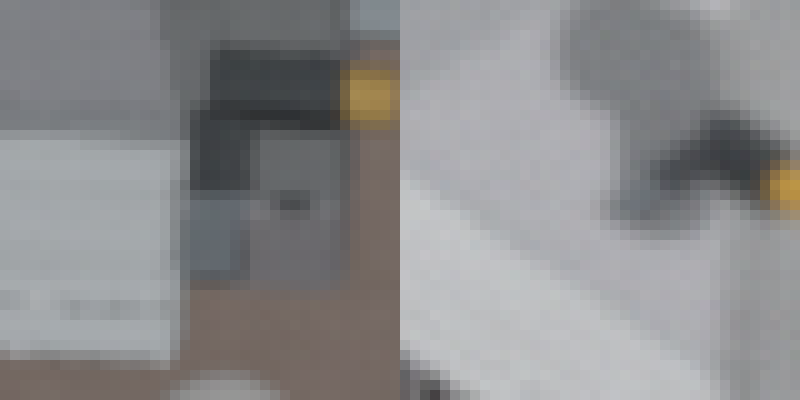

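The blade's front end is at top (266.5,222.4) and scene (258.2,201), so the mark is about (521,82,222). The lip length comes out 2% too long at z=100, so the edge I saw is the upper one at z=108. That puts the lip mid-front at about (532,180), which agrees with the top view. Now I'll tilt to about 50°, align with the hood yaw, and descend in front of the lip.

Emit:
{"name": "play_rows", "arguments": {"moves": [[[0,0,0,0,0,-0.09],[0,0,0,0,0,-0.085],[0,0,0,-0.057,0.048,0],[-3,2.9,0.2,0,0,0],[-3,2.9,0.2,0,0,0],[-3,2.9,0.2,0,0,0],[-3,2.9,0.2,0,0,0],[0,0,0,0,0,0],[0,0,0,0,0,0]]]}}

```text
time: 9.1
tcp_pos: [439.6, 172.0, 202.0]
ee_rot: [-91.4, -50.2, -4.3]
force: [0.3, -1.0, -0.4]
finger_gap: 0.3
```

```bash
cat > st.py <<'E'
from rig import *
from h import *
import sys
s=observe();print(s["time"],s["tcp_pos"].round(1),np.round(s["joint_positions"],1),np.round(s["force"],1))
M=Ro.from_euler("xyz",s["ee_rot"],degrees=True).as_matrix();print(M.round(3))
if len(sys.argv)>3:
    g=np.array([float(a) for a in sys.argv[1:4]]);print("tool cm to goal",(M.T@(g-s["tcp_pos"])/10).round(2))
E
python3 st.py 440 180 65
```

```text
9.1 [439.6 172.  202. ] [ 16.2   7.7 119.9 -75.7  17.6  -1.4] [ 0.3 -1.  -0.4]
[[ 0.639  0.764  0.094]
 [-0.048 -0.082  0.995]
 [ 0.768 -0.64  -0.016]]
tool cm to goal [-10.54   8.73   1.02]
```

Emit:
{"name": "play_rows", "arguments": {"moves": [[[2,2.5,0.5,0,0,0],[1.5,1.8,0.3,0,0,0],[0,0,0,0,0,0],[0,0,0,0,0,0]]]}}

```text
time: 9.5
tcp_pos: [495.6, 174.7, 202.6]
ee_rot: [-91.3, -50.4, -4.4]
force: [-0.5, -0.0, -0.9]
finger_gap: -0.5
```

```bash
python3 st.py 500 180 65
```

```text
9.5 [495.6 174.7 202.6] [ 14.1  12.1 113.6 -70.1  16.4  -8.5] [-0.5 -0.  -0.9]
[[ 0.636  0.766  0.094]
 [-0.049 -0.082  0.995]
 [ 0.77  -0.638 -0.014]]
tool cm to goal [-10.34   9.07   0.77]
```

At this reach the forearm is already steep, and j4 is near its -81 limit. For a flatter tool I'll take the other wrist branch (j4 toward 180). That means rising, untilting, giving the tool a half turn, then swinging round on the left.

Emit:
{"name": "play_rows", "arguments": {"moves": [[[2.6,-2.1,0,0,0,0],[2.6,-2.1,0,0,0,0],[2.6,-2.1,0,0,0,0],[0,0,0,0,0,0.12],[0,0,0,0,0,0.12],[0,0,0,0.03,0.1496,0],[0,0,0,0,0.1496,0],[0,0,0,0,0.1496,0],[0,0,0,0,0.1496,0],[0,0,0,0,0.1496,0],[0,0,0,0,0.1496,0],[0,0,0,0,0.1496,0]]]}}

```text
time: 10.7
tcp_pos: [496.6, 174.7, 288.1]
ee_rot: [-56.4, -17.2, -70.2]
force: [-0.2, -0.1, -0.1]
finger_gap: -0.0
```

Emit:
{"name": "play_rows", "arguments": {"moves": [[[0,0,0,0,0.1496,0],[0,0,0,0,0.1496,0],[0,0,0,0,0.1496,0],[0,0,0,0,0.1496,0],[0,0,0,0,0.1496,0],[0,0,0,0,0.1496,0],[0,0,0,0,0.1496,0],[0,0,0,0,0.1496,0],[0,0,0,0,0.1496,0],[0,0,0,0,0.1496,0],[0,0,0,0,0.1496,0],[0,0,0,0,0,0]]]}}

```text
time: 11.9
tcp_pos: [496.8, 174.6, 288.1]
ee_rot: [-72.0, 33.2, -153.6]
force: [0.1, -1.2, -0.5]
finger_gap: 0.2
```

```bash
python3 st.py 480 160 300
```

```text
11.9 [496.8 174.6 288.1] [ 11.1   5.1  96.6 -13.7  42.8  87.2] [ 0.1 -1.2 -0.5]
[[-0.749  0.604  0.271]
 [-0.372 -0.046 -0.927]
 [-0.548 -0.795  0.259]]
tool cm to goal [ 1.15 -1.9   1.21]
```

Emit:
{"name": "play_rows", "arguments": {"moves": [[[0,0,0,0,0.13,0],[0,0,0,0,0.13,0],[0,0,0,0,0.13,0],[0,0,0,-0.073,-0.095,0],[0,0,0,-0.073,-0.095,0],[0,0,0,-0.073,-0.095,0],[0,0,0,-0.073,-0.095,0],[0,0,0,-0.073,-0.095,0],[0,0,0,0,0,0],[0,0,0,0,0,0]]]}}

```text
time: 12.9
tcp_pos: [497.2, 173.9, 287.2]
ee_rot: [-88.3, 36.1, -149.7]
force: [0.4, -1.0, 1.0]
finger_gap: 0.2
```

```bash
python3 st.py 480 160 300
```

```text
12.9 [497.2 173.9 287.2] [-2.1  3.8 97.7 22.9 48.4 47.4] [ 0.4 -1.   1. ]
[[-0.697  0.523  0.49 ]
 [-0.408  0.271 -0.872]
 [-0.589 -0.808  0.024]]
tool cm to goal [ 1.02 -2.32  0.4 ]
```

Emit:
{"name": "play_rows", "arguments": {"moves": [[[0,0,0,0,0,0.14],[0,0,0,0,0,0.14],[0,0,0,0,0,0.14],[0,0,0,0,0,0.14],[0,0,0,0,0,0.14],[0,0,0,0,0,0.14],[0,0,0,0,0,0],[0,0,0,0,0,0]]]}}

```text
time: 13.7
tcp_pos: [493.7, 187.9, 282.8]
ee_rot: [-91.2, 67.7, -148.7]
force: [-0.5, 0.0, 0.1]
finger_gap: -0.2
```

```bash
python3 st.py 420 175 80
```

```text
13.7 [493.7 187.9 282.8] [-11.7   4.9 119.9  95.9  40.6 -27.6] [-0.5  0.   0.1]
[[-0.324  0.779  0.537]
 [-0.197  0.5   -0.844]
 [-0.925 -0.379 -0.008]]
tool cm to goal [21.4   1.29 -2.71]
```

Emit:
{"name": "play_rows", "arguments": {"moves": [[[0,0,0,0,0,0.12],[0,0,0,0,0,0],[0,0,0,0.116,0.03,0],[0,0,0,0.116,0.03,0],[0,0,0,0.116,0.03,0],[0,0,0,0.116,0.03,0],[0,0,0,0.116,0.03,0],[0,0,0,0,0,0],[0,0,0,0,0,0]]]}}

```text
time: 14.6
tcp_pos: [500.1, 188.5, 292.9]
ee_rot: [-87.5, 75.7, -166.9]
force: [1.1, -0.3, 0.4]
finger_gap: -0.2
```

```bash
python3 st.py 430 180 80
```

```text
14.6 [500.1 188.5 292.9] [  5.6   7.3 123.3 169.5  26.7 -82.5] [ 1.1 -0.3  0.4]
[[-0.24   0.953  0.184]
 [-0.056  0.176 -0.983]
 [-0.969 -0.247  0.011]]
tool cm to goal [22.37 -1.58 -0.68]
```

The flipped wrist is reached (j4 169°, tool 14° below level). I'll finish the yaw, back off and descend to z≈68.

Emit:
{"name": "play_rows", "arguments": {"moves": [[[0,0,0,0.12,0.03,0],[0,0,0,0.12,0.03,0],[0,-3,0,0,0,0],[0,-3,0,0,0,0],[4,-0.2,0,0,0,0],[4,0.5,0,0,0,0],[4,0.5,0,0,0,0],[4,0.5,0,0,0,0],[4,0.5,0,0,0,0],[0,0,0,0,0,0],[0,0,0,0,0,0]]]}}

```text
time: 15.7
tcp_pos: [436.4, 197.0, 123.7]
ee_rot: [-87.7, 76.5, -174.2]
force: [0.4, -0.5, 1.9]
finger_gap: -0.1
```

```bash
python3 st.py 548 180 66
```

```text
15.7 [436.4 197.  123.7] [ 17.5  42.7 142.  193.8  81.  -89.4] [ 0.4 -0.5  1.9]
[[-0.233  0.971  0.063]
 [-0.024  0.059 -0.998]
 [-0.972 -0.234  0.009]]
tool cm to goal [ 3.05 12.08  2.34]
```

Emit:
{"name": "play_rows", "arguments": {"moves": [[[0,3,0.8,0,0,0],[0,3,0.8,0,0,0],[2,0,0,0,0,0],[2,0.3,0,0,0,0],[0,0,0,0,0,0],[0,0,0,0,0,0]]]}}

```text
time: 16.3
tcp_pos: [489.5, 182.7, 74.5]
ee_rot: [-87.2, 76.9, -173.8]
force: [0.4, -0.4, -0.3]
finger_gap: 0.1
```

```bash
python3 st.py 548 180 66
```

```text
16.3 [489.5 182.7  74.5] [ 11.4  51.4 136.8 188.   85.  -89.5] [ 0.4 -0.4 -0.3]
[[-0.226  0.972  0.06 ]
 [-0.025  0.056 -0.998]
 [-0.974 -0.227  0.011]]
tool cm to goal [-0.49  5.86  0.61]
```

Emit:
{"name": "play_rows", "arguments": {"moves": [[[0,2,0.2,0,0,0],[-0.2,2,0.2,0,0,0],[-0.2,1.6,0.2,0,0,0],[0,0,0,0,0,0],[0,0,0,0,0,0]]]}}

```text
time: 16.8
tcp_pos: [544.6, 179.8, 64.2]
ee_rot: [-86.8, 76.8, -173.5]
force: [0.1, -0.2, 0.4]
finger_gap: 0.0
```

```bash
python3 st.py 546 180 90; python3 - <<'E'
from rig import *
from h import *
s=observe();c=capture("wrist");np.savez("w5.npz",tcp=s["tcp_pos"],rpy=s["ee_rot"],**c);cv2.imwrite("pics/w5.png",c["pixels"][:,:,::-1])
C=cam(c,s["tcp_pos"],s["ee_rot"])
for p in [521,82,222],[525.5,93.6,104],[537.1,266.7,104]: print(proj(C,p))
E
```

```text
16.8 [544.6 179.8  64.2] [  9.   49.8 128.7 185.8  75.3 -90.9] [ 0.1 -0.2  0.4]
[[-0.227  0.972  0.059]
 [-0.026  0.055 -0.998]
 [-0.973 -0.229  0.013]]
tool cm to goal [-2.54 -0.45  0.02]
[ 850.67641117 -306.04450734]
[505.98513331 230.65287858]
[ 79.18471312 196.7839254 ]
```

View pics/w5.png

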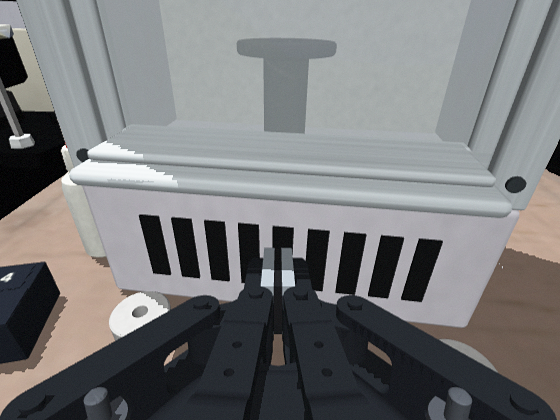

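```bash
python3 - <<'E'
from h import *
c=dict(np.load("w5.npz"));W=cam(c,c["tcp"],c["rpy"])
g=cv2.cvtColor(c["pixels"],cv2.COLOR_RGB2GRAY)
for z in (100,104,108):
  for l,r in (((74,182),(511,214)),((72,172),(511,203))):
    R=onz(W,r,z);L=onz(W,l,z);print(z,R.round(1),L.round(1),np.linalg.norm(L-R).round(1))
print(W[1].T@-W[2]); print(g[150:225,200].tolist())
E
```

```text
100 [544.5  79.7 100. ] [557.7 283.2 100. ] 204.0
100 [554.2  74.2 100. ] [568.6 291.2 100. ] 217.5
104 [537.8  84.9 104. ] [550.3 277.3 104. ] 192.8
104 [547.1  79.7 104. ] [560.6 284.8 104. ] 205.5
108 [531.2  90.1 108. ] [542.9 271.4 108. ] 181.6
108 [539.9  85.3 108. ] [552.7 278.5 108. ] 193.6
[423.20718148 174.98500867 173.06507632]
[164, 161, 165, 162, 164, 165, 168, 183, 192, 194, 191, 185, 182, 171, 153, 132, 113, 135, 163, 166, 163, 165, 164, 158, 163, 167, 167, 170, 175, 184, 191, 200, 196, 193, 186, 183, 183, 183, 177, 160, 141, 130, 124, 110, 127, 166, 178, 178, 176, 177, 174, 177, 175, 176, 176, 175, 176, 175, 177, 174, 175, 175, 176, 173, 174, 176, 175, 174, 175, 172, 176, 173, 174, 174, 174]
```

The view shows the lip's lower edge running from (74,182) to (511,214), with the fingertips at (278,250) clearly below it and the weights well to each side. Raising.

Emit:
{"name": "play_rows", "arguments": {"moves": [[[-0.97,-0.23,0,0,0,0],[-0.97,-0.23,0,0,0,0],[-0.5,-0.12,0,0,0,0],[-0.5,-0.12,0,0,0,0],[-0.5,-0.12,0,0,0,0],[0,0,0,0,0,0]]]}}

```text
time: 17.45
tcp_pos: [544.7, 180.3, 97.4]
ee_rot: [-86.6, 76.6, -173.3]
force: [-0.3, 0.1, 0.2]
finger_gap: 0.3
```

```bash
python3 st.py 546 180 175
```

```text
17.45 [544.7 180.3  97.4] [  9.1  43.7 128.4 186.2  68.7 -91.7] [-0.3  0.1  0.2]
[[-0.23   0.971  0.059]
 [-0.027  0.054 -0.998]
 [-0.973 -0.231  0.014]]
tool cm to goal [-7.58 -1.67  0.14]
```

Emit:
{"name": "play_rows", "arguments": {"moves": [[[-0.4,-0.1,0,0,0,0],[-0.4,-0.1,0,0,0,0],[0,0,0,0,0,0]]]}}

```text
time: 17.75
tcp_pos: [544.8, 180.3, 105.6]
ee_rot: [-86.6, 76.6, -173.4]
force: [0.4, 0.2, -1.6]
finger_gap: 0.2
```

```bash
python3 st.py; python3 - <<'E'
from rig import *
from h import *
s=observe();c=capture("wrist");np.savez("w6.npz",tcp=s["tcp_pos"],rpy=s["ee_rot"],**c);cv2.imwrite("pics/w6.png",c["pixels"][:,:,::-1])
E
```

```text
17.75 [544.8 180.3 105.6] [  9.1  42.2 128.3 186.3  67.1 -91.9] [ 0.4  0.2 -1.6]
[[-0.23   0.971  0.059]
 [-0.027  0.054 -0.998]
 [-0.973 -0.231  0.014]]
```

View pics/w6.png

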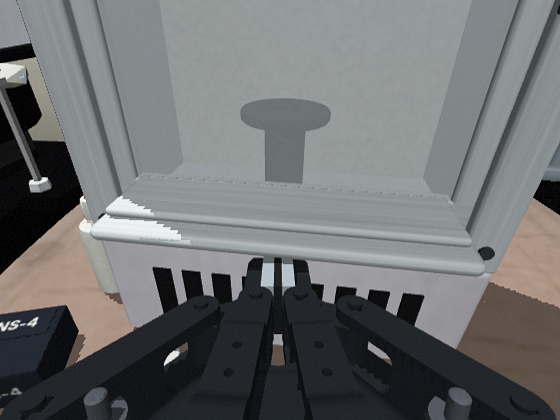

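The fingertips now pass under the lip: they are hidden by its edge at row ~258, and first contact reads about -1.6 N. Raising about 9 cm.

Emit:
{"name": "play_rows", "arguments": {"moves": [[[-0.97,-0.23,0,0,0,0],[-0.97,-0.23,0,0,0,0],[-0.97,-0.23,0,0,0,0],[-0.97,-0.23,0,0,0,0],[-0.97,-0.23,0,0,0,0],[-0.97,-0.23,0,0,0,0],[-0.97,-0.23,0,0,0,0]]]}}

```text
time: 18.5
tcp_pos: [544.6, 180.8, 174.7]
ee_rot: [-86.7, 76.5, -173.5]
force: [-0.3, -2.4, -3.0]
finger_gap: -0.5
```

Emit:
{"name": "play_rows", "arguments": {"moves": [[[-0.7,-0.16,0,0,0,0],[-0.5,-0.11,0,0,0,0],[-0.3,-0.07,0,0,0,0],[0,0,0,0,0,0]]]}}

```text
time: 18.9
tcp_pos: [545.0, 181.5, 190.7]
ee_rot: [-86.6, 76.6, -173.3]
force: [-0.7, 0.6, -0.5]
finger_gap: 0.2
```

```bash
python3 st.py; python3 - <<'E'
from rig import *
from h import *
s=observe()
for n in("wrist","top","scene"):
    c=capture(n);np.savez(n+"7.npz",tcp=s["tcp_pos"],rpy=s["ee_rot"],**c);cv2.imwrite(f"pics/{n}7.png",c["pixels"][:,:,::-1])
w,t,q=[cv2.imread(f"pics/{n}7.png") for n in("wrist","top","scene")]
k=lambda i,x,y,n:cv2.resize(i[y:y+n,x:x+n],(400,400),interpolation=cv2.INTER_CUBIC)
z=np.zeros((400,400,3),np.uint8)
a=cv2.resize(w[100:400],(400,214))
cv2.imwrite("pics/m7.png",np.vstack([np.hstack([k(t,225,185,60),k(q,205,170,80)]),np.hstack([cv2.resize(w[0:280,280:560],(280,200)),np.zeros((200,20,3),np.uint8),cv2.resize(w,(267,200)),np.zeros((200,233,3),np.uint8)])]))
E
```

```text
18.9 [545.  181.5 190.7] [  9.3  27.1 124.9 187.9  48.9 -94.6] [-0.7  0.6 -0.5]
[[-0.23   0.971  0.059]
 [-0.027  0.054 -0.998]
 [-0.973 -0.231  0.014]]
```

View pics/m7.png

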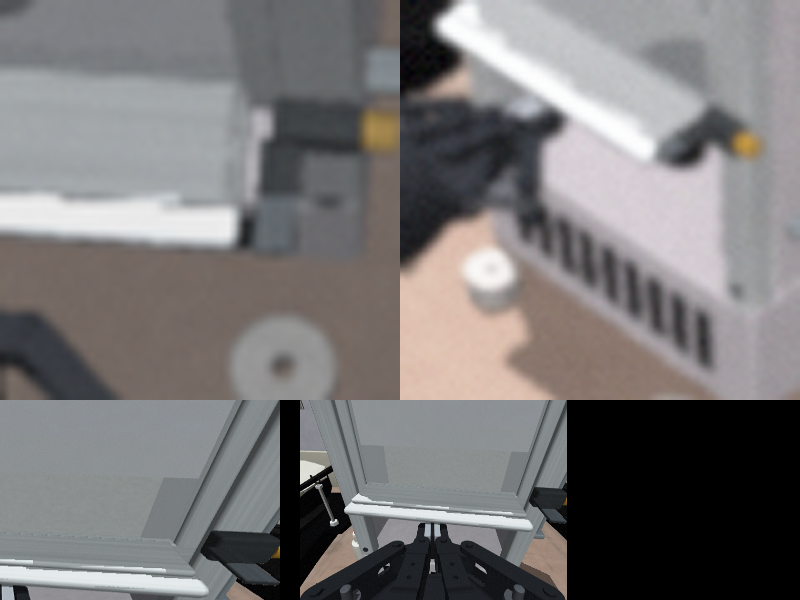

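The window has risen and its right end now sits beside the blade in all views. One last enlarged view for the height comparison, since I've viewed 11 so far.

```bash
python3 - <<'E'
from h import *
w,q=[cv2.imread(f"pics/{n}7.png") for n in("wrist","scene")]
a=cv2.resize(w[190:300,420:560],(560,440),interpolation=cv2.INTER_NEAREST)
b=cv2.resize(q[175:230,243:273],(240,440),interpolation=cv2.INTER_NEAREST)
cv2.imwrite("pics/last.png",np.hstack([a,b]))
E
```

```text
(no output)
```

View pics/last.png

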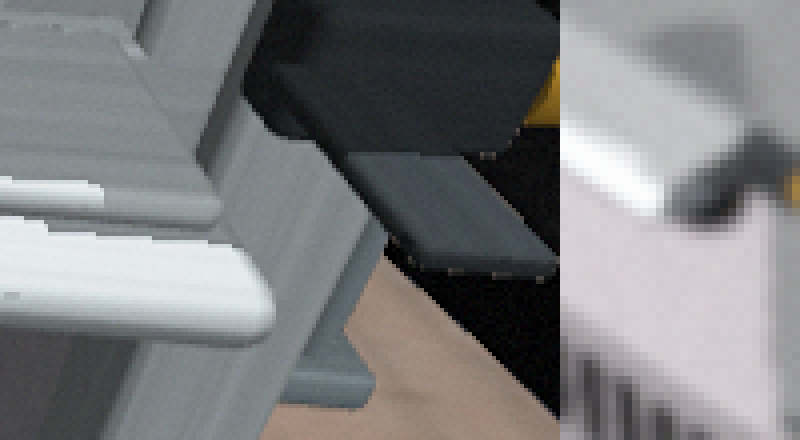

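The last view shows the blade's front edge at wrist px (524.5–559, 256.5) and the lip's right lower front corner at about (486,276).

```bash
python3 - <<'E'
from h import *
c=dict(np.load("wrist7.npz"));W=cam(c,c["tcp"],c["rpy"]);print(c["fx"],W[1].T@-W[2])
T=cam(dict(np.load("top0.npz")));S=cam(dict(np.load("scene0.npz")));c4=dict(np.load("w4.npz"));W4=cam(c4,c4["tcp"],c4["rpy"])
m=(541.7,256);m4=(180.8,205.4)
print("W+T",tri((W,m),(T,(266.5,222.4))));print("W+S",tri((W,m),(S,(258.2,201))));print("W+W4",tri((W,m),(W4,m4)))
M,e=tri((W,m),(W4,m4),(T,(266.5,222.4)),(S,(258.2,201)));print("all",M,e)
o,d1=ray(W,(525,256.5));_,d2=ray(W,(559,257.3));print("dist from 12mm width",12/np.linalg.norm(d1-d2),np.linalg.norm(M-o))
yaw=np.radians(-4.1);n=np.array([np.cos(yaw),np.sin(yaw),0])
def onplane(C,p,P):
    o,d=ray(C,p);return o+d*((P-o)@n)/(d@n)
for off in (0,4,8):
    P=M+off*n
    for nm,px in(("mark",m),("lip bottom",(478,276)),("lip bottom corner",(486,274)),("c0top edge?",(478,251))): 
        X=onplane(W,px,P if nm!="mark" else M);print(off,nm,X.round(1),"dz to mark",(X[2]-M[2]).round(1))
E
```

```text
316.66952817928086 [423.8512948  176.85277072 299.80684661]
W+T (array([519.86310855,  81.14317759, 222.83164373]), np.float64(1.6742659959591857))
W+S (array([524.2267024 ,  79.70866714, 221.50196431]), np.float64(0.646618139018088))
W+W4 (array([519.09810858,  84.15945518, 224.64528299]), np.float64(0.07305554626910624))
all [522.01161707  80.80771757 222.14143013] 3.3329087229788317
dist from 12mm width 190.78576355675503 157.77204448268446
0 mark [522.   81.3 222.4] dz to mark 0.3
0 lip bottom [523.4  99.9 209.6] dz to mark -12.6
0 lip bottom corner [523.2  97.4 211. ] dz to mark -11.1
0 c0top edge? [523.7 103.9 222.1] dz to mark -0.1
4 mark [522.   81.3 222.4] dz to mark 0.3
4 lip bottom [527.2  97.  206.1] dz to mark -16.0
4 lip bottom corner [527.   94.3 207.6] dz to mark -14.5
4 c0top edge? [527.5 101.2 219.1] dz to mark -3.0
8 mark [522.   81.3 222.4] dz to mark 0.3
8 lip bottom [531.   94.1 202.7] dz to mark -19.5
8 lip bottom corner [530.8  91.3 204.2] dz to mark -17.9
8 c0top edge? [531.3  98.4 216.1] dz to mark -6.0
```

```bash
python3 - <<'E'
from h import *
M=np.array([522,80.8,222.2]);yaw=np.radians(-4.1);n=np.array([np.cos(yaw),np.sin(yaw),0])
def onplane(C,p,P):
    o,d=ray(C,p);return o+d*((P-o)@n)/(d@n)
px={"w5":((74,180),(511,212)),"w6":((93,238),(486,272))}
g=cv2.imread("pics/wrist7.png",0).astype(int)
# bright lip mask ends in w7
m=(g>215).astype(np.uint8);N,l,st,ce=cv2.connectedComponentsWithStats(m);i=[k for k in range(1,N) if st[k,4]>150];print(st[i].tolist())
for x in(110,140,200,380,440,470): print(x,[(y,int(g[y+1,x]-g[y-1,x])) for y in range(200,300) if abs(g[y+1,x]-g[y-1,x])>30])
px["wrist7"]=((95,237),(487.5,272))
for k,(a,b) in px.items():
    c=dict(np.load(k+".npz"));W=cam(c,c["tcp"],c["rpy"])
    for off in(2,4,8,12):
        L=onplane(W,a,M+off*n);R=onplane(W,b,M+off*n);print(k,off,L.round(1),R.round(1),"width",np.linalg.norm(L-R).round(1),"tcp z",c["tcp"][2].round(1))
E
```

```text
[[0, 128, 50, 49, 1365], [109, 196, 50, 18, 333], [93, 215, 393, 53, 6020]]
110 [(205, 50), (206, 96), (207, 52), (210, -34), (211, -48), (212, -55), (213, -62), (214, 34), (215, 133), (216, 67), (236, -40), (237, -54), (238, -45), (241, 45), (278, 33), (279, 60), (283, -31), (294, 58), (295, 64)]
140 [(203, 89), (204, 108), (212, -33), (213, -33), (214, -40), (215, -53), (216, -53), (219, 100), (220, 104), (236, -43), (237, -48), (240, -35), (241, -32)]
200 [(221, -45), (222, -37), (224, 43), (226, 78), (227, 112), (245, -42), (246, -54), (247, -38), (249, 32), (250, 47), (294, -53), (295, -117), (296, -70)]
380 [(231, 71), (232, 65), (234, -41), (235, -45), (236, -48), (237, -50), (238, -36), (240, 124), (241, 113), (260, -38), (261, -42), (264, -34), (267, 39), (268, 37)]
440 [(234, 80), (235, 106), (239, -37), (240, -45), (241, -51), (242, -42), (243, -40), (245, 44), (247, 77), (248, 107), (268, -31), (269, -49), (270, -41), (273, -33)]
470 [(222, -36), (223, -47), (231, 49), (232, 52), (245, -38), (248, 31), (249, 85), (250, 99), (271, -35), (272, -49), (273, -40), (276, 39)]
w5 2 [537.3 266.5 112. ] [525.   95.3 112.5] width 171.7 tcp z 64.2
w5 4 [539.4 268.3 110.9] [526.9  93.8 111.4] width 174.9 tcp z 64.2
w5 8 [543.7 271.7 108.6] [530.7  90.8 109.2] width 181.3 tcp z 64.2
w5 12 [548.  275.1 106.3] [534.5  87.8 106.9] width 187.7 tcp z 64.2
w6 2 [537.4 267.5 123.1] [525.   94.8 125.2] width 173.2 tcp z 105.6
w6 4 [539.5 269.3 121.3] [526.9  93.3 123.5] width 176.4 tcp z 105.6
w6 8 [543.8 272.7 117.9] [530.7  90.3 120.2] width 182.9 tcp z 105.6
w6 12 [548.  276.1 114.5] [534.5  87.3 116.8] width 189.4 tcp z 105.6
wrist7 2 [537.4 267.5 208.9] [525.1  95.6 210.5] width 172.3 tcp z 190.7
wrist7 4 [539.5 269.2 207.2] [527.   94.1 208.8] width 175.6 tcp z 190.7
wrist7 8 [543.8 272.6 203.8] [530.8  91.1 205.4] width 182.0 tcp z 190.7
wrist7 12 [548.  276.  200.4] [534.5  88.  202.1] width 188.5 tcp z 190.7
```

With the lip front 4 mm behind the blade end, all three views give the right lip width (about 176 mm). In the last view, lip bottom minus blade is about -15.5 mm, so the lip middle is about 9 mm below the mark. Raising 9 mm slowly.

Emit:
{"name": "play_rows", "arguments": {"moves": [[[-0.3,-0.07,0,0,0,0],[-0.3,-0.07,0,0,0,0],[-0.2,-0.05,0,0,0,0],[-0.1,0,0,0,0,0],[0,0,0,0,0,0],[0,0,0,0,0,0]]]}}

```text
time: 19.65
tcp_pos: [545.3, 181.6, 199.7]
ee_rot: [-86.6, 76.6, -173.3]
force: [-1.0, 0.8, -0.9]
finger_gap: -0.1
```

```bash
cat > chk.py <<'E'
from rig import *
from h import *
M=np.array([522,80.8,222.2]);yaw=np.radians(-4.1);n=np.array([np.cos(yaw),np.sin(yaw),0])
s=observe();c=capture("wrist");W=cam(c,s["tcp_pos"],s["ee_rot"]);g=cv2.cvtColor(c["pixels"],cv2.COLOR_RGB2GRAY).astype(int)
cv2.imwrite("pics/chk%d.png"%(s["time"]*100),g)
print(s["tcp_pos"].round(1),s["force"].round(1))
print("mark predicted px",proj(W,M).round(1))
for x in(200,380,440,470,480): print(x,[(y,int(g[y+1,x]-g[y-1,x])) for y in range(200,300) if abs(g[y+1,x]-g[y-1,x])>30])
# blade columns: print dark profile
for x in(535,542,550): print("blade",x,g[225:275,x].tolist())
E
python3 chk.py; python3 - <<'E'
from h import *
S=cam(dict(np.load("scene0.npz")));T=cam(dict(np.load("top0.npz")))
print(tri((T,(182.9,225.3)),(S,(217,202))),tri((T,(262.3,230.4)),(S,(256.25,228))))
E
```

```text
[545.3 181.6 199.7] [-1.   0.8 -0.9]
mark predicted px [533.3 274.7]
200 [(215, 77), (216, 79), (218, -35), (219, -38), (220, -48), (221, -54), (222, -44), (224, 121), (225, 114), (241, -50), (242, -66), (246, -51), (247, -43), (250, 55), (294, -50), (295, -114), (296, -66)]
380 [(229, 79), (230, 105), (234, -40), (235, -43), (236, -50), (237, -46), (238, -31), (240, 41), (242, 72), (243, 106), (263, -45), (264, -50), (267, 35), (268, 47)]
440 [(236, 73), (237, 83), (239, -38), (240, -36), (241, -42), (242, -51), (243, -48), (245, 31), (246, 102), (247, 107), (265, -41), (266, -55), (269, -32), (270, -35), (273, -31)]
470 [(224, -35), (231, 56), (232, 60), (238, 78), (239, 92), (241, -34), (242, -40), (243, -38), (244, -43), (245, -46), (246, -37), (248, 120), (249, 115), (267, -44), (268, -34), (272, -50), (273, -46), (277, 31)]
480 [(211, -44), (235, 37), (236, 105), (237, 82), (250, 32), (251, 68), (252, 39), (272, -32), (273, -50), (274, -41), (277, 35)]
blade 535 [42, 41, 37, 40, 37, 38, 36, 40, 35, 37, 37, 36, 38, 37, 35, 36, 34, 38, 36, 19, 3, 9, 0, 5, 1, 6, 3, 7, 3, 8, 5, 8, 49, 68, 73, 73, 74, 74, 69, 78, 76, 78, 74, 73, 76, 73, 69, 68, 54, 42]
blade 542 [41, 39, 38, 38, 38, 42, 41, 39, 39, 34, 35, 58, 37, 8, 11, 16, 11, 12, 12, 9, 9, 7, 7, 10, 8, 6, 8, 3, 8, 11, 5, 9, 12, 4, 4, 7, 2, 3, 7, 0, 63, 78, 78, 72, 76, 73, 78, 76, 54, 44]
blade 550 [132, 124, 119, 114, 109, 106, 100, 96, 93, 90, 85, 75, 36, 14, 11, 14, 14, 11, 12, 19, 14, 14, 12, 9, 13, 12, 13, 13, 13, 14, 20, 18, 15, 9, 15, 13, 8, 12, 10, 3, 4, 7, 9, 4, 5, 1, 3, 2, 4, 8]
(array([536.56999281, 263.8023714 , 112.54012798]), np.float64(1.4425117666772402)) (array([523.02960664,  92.53944955, 119.12966603]), np.float64(0.49216144608368567))[ WARN:0@0.735] global loadsave.cpp:1063 imwrite_ Unsupported depth image for selected encoder is fallbacked to CV_8U.
```

```bash
python3 - <<'E'
from rig import *
from h import *
yaw=np.radians(-4.1);n=np.array([np.cos(yaw),np.sin(yaw),0])
s=observe();c=capture("wrist");W=cam(c,s["tcp_pos"],s["ee_rot"]);np.savez("wrist8.npz",tcp=s["tcp_pos"],rpy=s["ee_rot"],**c)
g=cv2.cvtColor(c["pixels"],cv2.COLOR_RGB2GRAY).astype(int)
for x in(440,470):print(x,g[230:290,x].tolist())
for x in(522,530,536):print(x,g[262:285,x].tolist())
def onplane(C,p,P):
    o,d=ray(C,p);return o+d*((P-o)@n)/(d@n)
for Mx in(519,522,525):
    M=onplane(W,(532.5,274.7),np.array([Mx,81,222]))
    print(Mx,M.round(1),[(p,(onplane(W,p,M+4*n)-M)[2].round(1)) for p in((440,273.5),(470,276.5),(480,277),(470,248.5),(440,246.5))])
E
```

```text
440 [143, 139, 141, 138, 134, 135, 146, 210, 223, 206, 186, 166, 144, 119, 97, 112, 127, 214, 233, 232, 234, 232, 232, 233, 232, 232, 233, 233, 231, 227, 229, 230, 229, 222, 215, 205, 175, 153, 154, 142, 122, 108, 102, 81, 69, 63, 63, 63, 66, 63, 65, 65, 66, 65, 68, 67, 68, 67, 67, 66]
470 [62, 81, 118, 141, 141, 141, 138, 136, 137, 214, 229, 215, 195, 175, 156, 135, 110, 97, 119, 215, 231, 229, 231, 232, 229, 232, 233, 233, 232, 232, 232, 228, 227, 227, 230, 225, 221, 211, 176, 178, 181, 169, 145, 125, 106, 95, 106, 125, 135, 133, 132, 134, 133, 128, 131, 131, 128, 131, 128, 130]
522 [73, 71, 71, 76, 74, 73, 72, 72, 70, 61, 53, 42, 37, 39, 121, 144, 141, 142, 145, 144, 145, 145, 141]
530 [76, 74, 72, 74, 69, 70, 69, 72, 72, 70, 64, 51, 42, 34, 40, 118, 136, 134, 131, 136, 135, 130, 136]
536 [74, 73, 74, 75, 74, 75, 76, 76, 74, 74, 71, 50, 43, 40, 40, 17, 0, 0, 108, 137, 132, 130, 127]
519 [519.2  83.8 224.7] [((440, 273.5), np.float64(-7.3)), ((470, 276.5), np.float64(-7.4)), ((480, 277), np.float64(-7.1)), ((470, 248.5), np.float64(6.8)), ((440, 246.5), np.float64(6.4))]
522 [522.   81.1 222.2] [((440, 273.5), np.float64(-7.5)), ((470, 276.5), np.float64(-7.5)), ((480, 277), np.float64(-7.2)), ((470, 248.5), np.float64(7.0)), ((440, 246.5), np.float64(6.7))]
525 [524.8  78.3 219.7] [((440, 273.5), np.float64(-7.6)), ((470, 276.5), np.float64(-7.6)), ((480, 277), np.float64(-7.3)), ((470, 248.5), np.float64(7.3)), ((440, 246.5), np.float64(7.0))]
```

The lip middle reads 1–2 mm below the mark by both edges of the lip. I'll nudge it 1.5 mm, then lower the fingers away and back off along the tool axis.

Emit:
{"name": "play_rows", "arguments": {"moves": [[[-0.15,-0.03,0,0,0,0],[0,0,0,0,0,0],[0,0,0,0,0,0],[0.5,0.1,0,0,0,0],[1,0.2,0,0,0,0],[1.5,0.3,0,0,0,0],[0,0,0,0,0,0]]]}}

```text
time: 20.45
tcp_pos: [544.2, 181.0, 168.8]
ee_rot: [-86.6, 76.4, -173.3]
force: [-0.2, 0.8, -0.4]
finger_gap: -0.1
```

Emit:
{"name": "play_rows", "arguments": {"moves": [[[0,-2,0,0,0,0],[0,-3,0,0,0,0],[0,-3,0,0,0,0],[0,0,0,0,0,0],[0,0,0,0,0,0],[0,0,0,0,0,0]]]}}

```text
time: 21.05
tcp_pos: [467.5, 176.9, 189.5]
ee_rot: [-86.7, 76.7, -173.4]
force: [-0.2, -0.7, 0.2]
finger_gap: -0.0
```

```bash
python3 st.py; python3 - <<'E'
from rig import *
from h import *
yaw=np.radians(-4.1);n=np.array([np.cos(yaw),np.sin(yaw),0]);M=np.array([522,81.1,222.2])
s=observe();c=capture("wrist");W=cam(c,s["tcp_pos"],s["ee_rot"]);np.savez("wrist9.npz",tcp=s["tcp_pos"],rpy=s["ee_rot"],**c)
cv2.imwrite("pics/w9.png",c["pixels"][:,:,::-1])
g=cv2.cvtColor(c["pixels"],cv2.COLOR_RGB2GRAY).astype(int)
R=M+4*n;ey=np.array([-n[1],n[0],0])
print("mark",proj(W,M).round(1))
for q in(16,40):
  p0=M+4*n+q*ey;print("lip pred bottom/rear-top",q,proj(W,p0-[0,0,6.5]).round(1),proj(W,p0+10*n+[0,0,1.5]).round(1))
  x=int(round(proj(W,p0)[0]));y=int(proj(W,p0)[1]);print(x,y-25,g[y-25:y+30,x].tolist())
x,y=proj(W,M).round().astype(int)
for dx in(-6,0,6):
  if 0<=x+dx<560:print("blade",x+dx,y-12,g[y-12:y+12,x+dx].tolist())
for nme in("top","scene"):
    d=capture(nme)["pixels"].astype(int);e=np.load(nme+"0.npz")["pixels"].astype(int);b=(abs(d-e).sum(2)>90);C=cam(capture(nme))
    for k,P,r in(("wa",(540,260,10),7),("wb",(518,86,10),7),("button",(451,-219,45),9),("fuses",(490,-222,19),8)):
        u,v=proj(C,P).round().astype(int);print(nme,k,(u,v),b[v-r:v+r,u-r:u+r].mean().round(2))
E
```

```text
21.05 [467.5 176.9 189.5] [ 11.2  25.7 136.1 189.2  58.7 -93.7] [-0.2 -0.7  0.2]
[[-0.229  0.972  0.059]
 [-0.027  0.054 -0.998]
 [-0.973 -0.23   0.013]]
mark [447.9 167.7]
lip pred bottom/rear-top 16 [415.3 173. ] [414.5 154.6]
418 138 [161, 161, 161, 165, 165, 162, 160, 158, 156, 157, 156, 151, 150, 158, 144, 108, 77, 72, 117, 198, 231, 241, 245, 245, 247, 242, 235, 224, 209, 179, 142, 125, 112, 138, 149, 159, 162, 167, 169, 165, 165, 165, 163, 162, 163, 161, 159, 159, 161, 161, 161, 161, 162, 163, 164]
lip pred bottom/rear-top 40 [375.3 170.3] [375.4 152.3]
377 135 [166, 166, 171, 166, 166, 166, 162, 169, 164, 244, 251, 244, 231, 203, 169, 135, 119, 149, 245, 251, 250, 250, 249, 247, 248, 247, 242, 236, 206, 187, 165, 141, 127, 115, 152, 164, 159, 162, 160, 160, 160, 163, 165, 163, 160, 161, 162, 170, 171, 170, 167, 169, 168, 164, 162]
blade 442 156 [91, 93, 89, 92, 93, 94, 95, 92, 72, 54, 38, 76, 144, 164, 165, 164, 163, 167, 165, 165, 168, 167, 171, 169]
blade 448 156 [93, 92, 95, 94, 95, 96, 96, 92, 67, 56, 51, 57, 32, 0, 1, 6, 7, 8, 7, 6, 10, 14, 11, 13]
blade 454 156 [47, 47, 40, 40, 45, 74, 94, 96, 90, 65, 49, 46, 25, 10, 12, 13, 15, 13, 11, 10, 14, 16, 13, 74]
top wa (np.int64(195), np.int64(232)) 0.07
top wb (np.int64(267), np.int64(241)) 0.18
top button (np.int64(401), np.int64(267)) 0.0
top fuses (np.int64(398), np.int64(252)) 0.0
scene wa (np.int64(222), np.int64(227)) 0.04
scene wb (np.int64(258), np.int64(257)) 0.17
scene button (np.int64(334), np.int64(323)) 0.0
scene fuses (np.int64(343), np.int64(319)) 0.0
```

From the backed-off view, the lip middle is about 0.3 to 1.3 mm below the blade, inside the ±8 mm allowed. The button area looks unchanged from the start, and the robot is clear. Handing in.

```bash
python3 -c "
from rig import *
print(close_job())"
```

```text
the job is handed in; nothing more can be done
None
```

I pressed the extractor button, raised the window to the marker blade with closed fingertips under the lip, and handed the job in at about 21 s of robot time. The hand-in reports no verdict, so the results below are my own measurements.

- **Button:** it was bottomed (37.6 N at z 45.5 mm) while the window was still down. Afterwards its area matched the starting pictures in both fixed views.
- **Window height:** after the robot backed off, the lip middle measured about 0.3 to 1.3 mm below the blade (8 mm allowed). I estimate that measurement is good to about ±3 mm.
- **Lifting force:** the readings during the lift were small, at most about 3 N downward. The pictures showed the lip rising with the fingers, and it kept its position in the wrist view.
- **Robot:** the fingertips stand about 65 mm in front of the lip and the tool force is close to zero.
- **Loose things:** the fuses area was unchanged. The picture areas around the two small weights changed a little, 4–7% for the left and 17–18% for the right. I put this down to the raised lip's shadow, since the robot was never near them. I did not check the bearing, oil bottle or needle box at the end.

**One disagreement:** the pictures put the closed lip's underside at about 111 mm, where 100 mm was given. I don't know whether the cameras read high or the window started slightly open. I therefore set the final height by comparing lip and blade in the same picture.

I also tilted the tool the wrong way once and had to switch to another wrist position to get it flat enough. Neither touched anything.

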